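# Clamp the syringe in the pump cradle

### The job

Clamp the syringe in the pump cradle: with a finger, swing the white strap over the barrel until it is fully home against its stop, then push the orange cam lever all the way down. Leave the syringe lying in its cradle and do not disturb the weight, the bottle or the small bowl beside it.

Things in the scene. Friction and masses are not known exactly. Their poses are not given: they have to be found in the camera images.
- cradle: Syringe pump cradle fixed to the bench, two aluminium rails, 310 x 190 mm. Origin: on the bench, under the middle of the syringe bed. x runs along the syringe (nozzle to -x, black motor at +x, 62 high), y from the strap's pivot post to the cam lever, z up. Yaw varies. Offsets in the other entries are in this frame, in mm. Blue V supports for the syringe reach up to z 55.
- strap (a joint): Angle of the white strap about its upright pivot, rad: 0 = home, across the barrel along +y, against the stop; positive = open, free end swung towards -x (1.57: along -x). Range 0 to 1.85, starts 1.15 to 1.75. At angle q it points along (-sin q, cos q) from the pivot. Stiff: stays where left, needs 0.15 N m (2 N at 70 mm). To close, push the side that faces -x when home.
- strap_pivot (a point): Pivot of the strap, fixed at (0, -70, 81), mid-height of the strap. A screw head here stands 5 above the strap.
- strap_end (a point): Free end of the strap, on its centre line, at mid-height, 155 from the pivot; moves with it. The strap is a straight bar, 20 wide, 18 high (z 72 to 90).
- stop_cheek (a point): Centre of the dark steel upright cheek that the strap's end stops against, beside the cam, fixed at (17, 85, 69): 6 thick (x), 34 wide (y), up to z 118.
- lever (a joint): Angle of the orange cam lever, rad: 0 = released, leaning 0.35 from upright towards +y; grows as it is pushed outward (+y) and down; 1.22 = fully down, level, along +y. Range 0 to 1.22, starts 0 to 0.25. Stiff: stays where left, needs 0.25 N m (4.5 N at 55 mm).
- lever_pivot (a point): Horizontal pivot (along x) of the cam lever, fixed at (0, 85, 104).
- lever_tip (a point): End of the lever's paddle, on its centre line, 79 from the pivot; moves with it. The arm is 8 thick and 12 wide; from 45 to 79 from the pivot it is a paddle 26 wide (along x) and 9 thick.
- syringe: Loose 60 ml syringe lying in the V supports: barrel 30 diameter, 125 long, its top at z 67.5, so 4.5 under the strap; flange 37 diameter at x 60 to 63, plunger to x 101. Origin on its axis, 65 from the front end of the barrel, at about (0, 0, 52).
- weight: Loose chrome calibration weight, 44 diameter, 64 high, 0.5 kg. Origin: centre of its underside.
- bottle: Loose amber bottle with blue cap, 44 diameter, 95 high. Origin: centre of its underside.
- bowl: Loose small steel bowl, 96 diameter at the rim, 34 high. Origin: centre of its underside.
Not all that is in view belongs to the job. There is more than one size of the syringe; the one meant has the size given above.

How it is judged:
On the way, in this order (a step that is already met when the one before it is completed fails the run):
1. the strap is fully home while the lever is still up (value of joint strap below 0.06 rad and value of joint lever below 0.5 rad), for 0.2 s.
2. the cam lever is pushed fully down over the closed strap (value of joint lever above 1.14 rad and value of joint strap below 0.06 rad), for 0.2 s.
At the end, for the whole second after the job is handed in: The strap is within 0.06 rad of home and the lever within 0.08 rad of fully down (above 1.14 of 1.22 rad), the syringe lies still in its V supports within 15 mm of where it was, and the weight, bottle and bowl are within 20 mm of where they were (all of step 2 and z of syringe in the frame of cradle between 0.048 and 0.058 m and distance of syringe from where it was at the start of the episode below 0.015 m and linear speed of syringe below 0.02 m/s and distance of each of weight, bottle, bowl from where it was at the start of the episode below 0.02 m); the robot touches nothing.
It fails at once if the lever is pushed down before the strap is home (value of joint lever above 0.5 rad and value of joint strap above 0.15 rad).
It fails at once if the syringe is lifted or pushed out of place (z of syringe in the frame of cradle above 0.062 m or distance of syringe from where it was at the start of the episode above 0.02 m).
It fails at once if the chrome calibration weight is moved or lifted (distance of weight from where it was at the start of the episode above 0.025 m).
It fails at once if the amber bottle is moved or lifted (distance of bottle from where it was at the start of the episode above 0.025 m).
It fails at once if the steel bowl is moved or lifted (distance of bowl from where it was at the start of the episode above 0.025 m).
It also fails if it takes over 42 s, if anything falls off the work surface, if the arm or the gripper's body presses on something with over 40 N, if the wrist force passes 120 N, or if a joint passes its speed limit or range.

### The arm

A 7-joint arm with a two-finger parallel gripper is mounted at the origin on the work surface. World frame = base frame: x ahead of the robot, y to its left, z up, the work surface at z = 0. Lengths are in m, angles in rad, forces in N, time in s.
With the tool pointing down it reaches from about 0.425 to 0.925 m from the base axis. Payload 6.8 kg.
Tool frame: the origin (TCP) lies at the very end of the fingers, on their centre line; the grasp point (between the pads) lies 19 mm behind it (ctrl.grip_point_offset is the distance from the TCP to the grasp point, in m); z points along the fingers, y is the line along which they close (so a half turn about z gives the same grasp; the last joint's range is limited). The gripper opens to 85 mm and grips with 20 to 120 N. Pads are 22 mm wide; open, the fingers measure 114 mm over their backs; the gripper's body (76 mm by 85 mm) begins 54 mm behind the grasp point. The pads swing forward as they close: fully open they stand 13 mm farther back than shut.
Start: joints at [-1.334, 0.477, 0.022, 1.555, -0.011, 1.109, -0.083], TCP at [0.228, 0.635, 0.231] pointing down, gripper open.
Joint ranges: [-2.96, 2.96], [-0.34, 2.1], [-1.41, 1.46], [0.24, 2.44], [-1.37, 4.51], [0.17, 1.92], [-2.96, 2.96]. Speed limits (rad/s): [2.39, 2.39, 3.14, 3.14, 3.14, 3.14, 3.14].

### API

Orientations are given as a unit quaternion [x, y, z, w].
In Python, from workcell import observe, imaging, ctrl, nets gives the robot as it stands. The module is installed in compiled form; this text tells all that it offers.
- The arm moves only by the tool arm_command, never from a script. Its argument "plan" is a list of rows, each a list of 2 entries, a list of its own where there are three numbers: the shift along the tool's x, y, z in cm, then the turn about the tool's z in degrees. A call has 1 to 8 rows; each row is the pose to reach, as a shift and turn from the pose commanded when the call began, along the tool's axes at that moment; what a row does not reach only later rows make up. A row lasts 1/8 s, in which the tool goes at most 62.5 mm and 10.7 degrees, less where a joint would pass 70% of its speed; a pose out of reach is approached as far as the arm can. A call with a gripper value outside its range is refused whole. "fingers" is the opening, from 0 (shut) to 1 (fully open), set as the call begins (left out, the last holds). The fingers move at their own pace and stop on an object; the grip force is fixed at half the most. Time passes only in rows, so rows that repeat a pose let the fingers close. It gives the time, the measured TCP pose, the force, the opening and the grip force at its end, in the units of the state.
- observe(): the state, without advancing time (a new reading comes with each control period).
- imaging.snapshot(name): name is "scene" or "side" or "wrist"; returns a dict with "color" (384x512x3 uint8, blue, green, red), "depth" (384x512 float32, m along the optical axis (not along the pixel's ray), 0 where there is no reading), "fx", "fy", "cx", "cy" (pixels), "R" (3x3) and "t" (3): a world point X has camera coordinates R X + t. Camera axes: x right, y down, z forward; pixel columns grow to the right and rows downward; lengths in m; the calibration is good to about 2 mm. A picture is of the moment at which its call begins.
- ctrl.job_done(): hands the job in; it is judged then, once.
Trained networks look in the newest picture that a camera, given by its name, has taken for a name from the list of things; names that differ only in an ending like _2 or _b are one class to them, and where a whole thing is asked for, a point or a joint stands for the part that bears it (a point fixed in the world has none). Each returns a list of dicts, best first, with "confidence" (0 to 1); they miss things now and then, are a little off and sometimes report something else, mostly with a low value. They report only what shows in the picture. A call takes as long as a camera call. They do not tell look-alikes from the thing itself.
- nets.spot_in(camera, label): "rect" ([left, top, right, bottom] in pixels, round what is visible of it).
- nets.trace(camera, label): "pixels" (384x512 bool, what is visible of it) and "rect" ([left, top, right, bottom] in pixels, round what is visible of it).
The state is a dict: "clock": time; "qpos": joint angles; "joint_vel": joint speeds; "joint_torque": joint torques, N m; "ee_pos": TCP position; "tool_rot": TCP orientation; "contact_force": force on the tool from outside, world axes, zero at the start; "ft_torque": the same for the moment, N m; "finger_gap": opening from 0.0 (shut) to 1.0 (fully open); "gripper_force": force on a finger pad.
Only numpy, scipy, OpenCV 4.12 (cv2) and the standard library are available. Lean on these libraries where they do the work, as an engineer would, in place of code of your own. Each camera call takes 0.05 s, during which the arm holds its last target. There are 200 camera calls.

## Working session

There is one attempt and no reset: what is moved stays moved. The work goes in short steps, Python scripts to look and compute and a tool call to move; the robot and the scene stay as the last step left them, time stands still between calls to the robot, and variables do not carry over. Pictures are saved under pics/ and viewed, at most 10 in all, crops included, and the job is handed in when it is done.

Besides the shell and the picture viewer there is one more tool, called after "Emit:" by a JSON object that holds its "op" and its "data", one argument or row to a line. arm_command: Moves the arm, as the interface text tells. Its arguments: {"type":"object","properties":{"plan":{"type":"array","items":{"type":"array"}},"fingers":{"type":"number"}},"required":["plan"]}

```bash
mkdir -p pics
cat > h.py <<'E'
import numpy as np, cv2
from workcell import observe, imaging, ctrl, nets
def world(s,u,v,d):
    p=np.stack([(u-s['cx'])/s['fx']*d,(v-s['cy'])/s['fy']*d,d],-1)
    return (p-s['t'])@s['R']
def cloud(s,m):
    v,u=np.nonzero(m&(s['depth']>0)); return world(s,u,v,s['depth'][v,u])
E
python3 - <<'E'
from h import *
a=[]
for c in ("scene","side"):
    s=imaging.snapshot(c); a.append(s['color'].copy())
    for l in ("cradle","strap","strap_end","lever","syringe","weight","bottle","bowl"):
        r=nets.trace(c,l)
        for x in r[:2]:
            P=cloud(s,x['pixels'])
            print(c,l,round(x['confidence'],2),np.round(x['rect']),np.round(np.median(P,0),3) if len(P) else None, np.round(np.percentile(P,98,axis=0),3) if len(P) else None)
    cv2.imwrite(f'pics/{c}.png',s['color'])
o=observe();print(o['clock'],o['ee_pos'],o['tool_rot'],o['finger_gap'])
E
```

```text
scene cradle 0.9 [155. 132. 310. 288.] [0.555 0.01  0.022] [0.687 0.146 0.14 ]
scene strap 0.96 [163. 158. 210. 222.] [ 0.462 -0.013  0.091] [0.526 0.033 0.097]
scene strap_end 0.93 [162. 160. 210. 225.] [ 0.461 -0.011  0.091] [0.526 0.036 0.097]
scene strap_end 0.28 [156. 132. 307. 292.] [0.556 0.009 0.022] [0.686 0.146 0.143]
scene lever 0.83 [246. 132. 278. 169.] [0.555 0.139 0.145] [0.571 0.218 0.172]
scene syringe 0.75 [113. 256. 148. 304.] [ 0.453 -0.207  0.021] [ 0.502 -0.181  0.027]
scene syringe 0.73 [199. 180. 269. 238.] [0.547 0.025 0.064] [0.628 0.054 0.07 ]
scene weight 0.85 [188. 282. 212. 312.] [ 0.587 -0.166  0.044] [ 0.601 -0.143  0.066]
scene bottle 0.83 [308. 164. 328. 197.] [0.674 0.176 0.061] [0.693 0.216 0.098]
scene bowl 0.67 [232. 121. 268. 152.] [0.457 0.241 0.018] [0.502 0.274 0.037]
scene bowl 0.55 [158. 132. 307. 288.] [0.556 0.007 0.022] [0.686 0.143 0.145]
side cradle 0.61 [156. 155. 329. 314.] [ 0.514 -0.003  0.02 ] [0.675 0.148 0.141]
side strap 0.81 [168. 243. 262. 276.] [ 0.449 -0.009  0.088] [0.524 0.039 0.094]
side strap 0.64 [156. 157. 329. 317.] [ 0.515 -0.004  0.02 ] [0.676 0.146 0.141]
side strap_end 0.67 [174. 241. 262. 276.] [ 0.447 -0.01   0.089] [0.519 0.029 0.094]
side lever 0.58 [200. 157. 228. 198.] [0.552 0.135 0.141] [0.613 0.205 0.17 ]
side syringe 0.84 [198. 216. 283. 253.] [0.534 0.023 0.061] [0.624 0.053 0.068]
side syringe 0.83 [256. 336. 329. 376.] [ 0.446 -0.21   0.019] [ 0.503 -0.186  0.025]
side weight 0.98 [312. 272. 333. 307.] [ 0.569 -0.17   0.04 ] [ 0.592 -0.149  0.064]
side bottle 0.73 [231. 161. 249. 198.] [0.662 0.175 0.048] [0.704 0.244 0.095]
side bowl 0.85 [135. 198. 178. 230.] [0.471 0.243 0.019] [0.508 0.272 0.034]
0.9 [0.22817128 0.63528945 0.23133306] [1.71551763e-01 9.85175107e-01 3.03261024e-05 5.03699722e-06] 1.0009591988377553
```

View pics/scene.png

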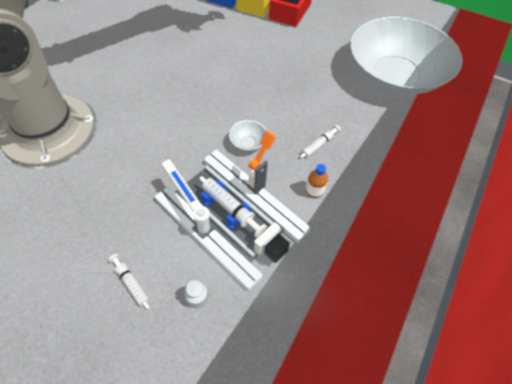

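View pics/side.png

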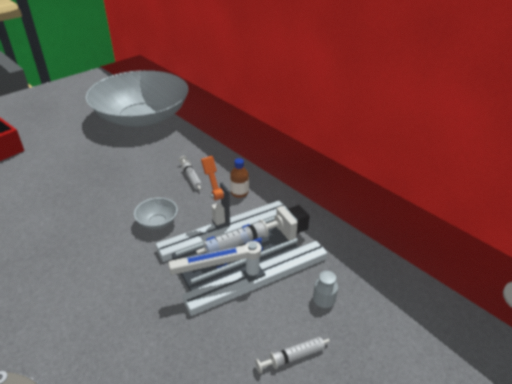

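```bash
cat > fit.py <<'E'
from h import *
def get(c,l,k=0):
    r=nets.trace(c,l); return r
S={};
pts={k:[] for k in('strap','syr','lever','cr')}
for c in("scene","side"):
    s=imaging.snapshot(c)
    P=cloud(s,nets.trace(c,"strap")[0]['pixels']); pts['strap'].append(P[(P[:,2]>.084)&(P[:,2]<.1)])
    for x in nets.trace(c,"syringe")[:3]:
        P=cloud(s,x['pixels']); m=np.median(P,0)
        if np.hypot(m[0]-.54,m[1]-.02)<.05: pts['syr'].append(P[(P[:,2]>.055)&(P[:,2]<.075)])
    P=cloud(s,nets.trace(c,"lever")[0]['pixels']); pts['lever'].append(P[P[:,2]>.1])
    P=cloud(s,nets.trace(c,"cradle")[0]['pixels']); pts['cr'].append(P[(P[:,2]>.008)])
for k in('strap','syr','cr'):
    for P in pts[k]+[np.vstack(pts[k])]:
        P=P if k!='cr' else P[P[:,2]<.05]
        (c,sz,a)=cv2.minAreaRect((P[:,:2]*1000).astype(np.float32))
        vx,vy,x0,y0=cv2.fitLine((P[:,:2]*1000).astype(np.float32),cv2.DIST_HUBER,0,.01,.01).ravel()
        print(k,len(P),np.round(c,1),np.round(sz,1),round(a,1),'dir',round(np.degrees(np.arctan2(vy,vx)),1),np.round([x0,y0],1))
np.savez('pts.npz',**{k:np.vstack(v) for k,v in pts.items()})
# top view map coloured by height
A=np.vstack(pts['cr']+pts['lever']+pts['strap']);img=np.zeros((600,600),np.uint8)
for x,y,z in A[np.argsort(A[:,2])]:
    i,j=int((x-.35)*1500),int((.25-y)*1500)
    if 0<=i<598 and 0<=j<598: img[j:j+3,i:i+3]=min(255,int(z*1500)+20)
cv2.imwrite('pics/top.png',cv2.applyColorMap(img,cv2.COLORMAP_JET))
E
python3 fit.py
```

```text
strap 741 [448.5  -8.1] [ 31.1 169.9] 66.8 dir -25.6 [455.9  -9.5]
strap 935 [449.7  -5.7] [ 30.5 170.6] 62.4 dir -25.8 [447.   -9.7]
strap 1676 [450.4  -4.4] [ 33.5 170.6] 62.4 dir -25.5 [451.1  -9.7]
syr 878 [537.1  29.2] [ 32.7 185.3] 76.0 dir -13.6 [545.   25.2]
syr 817 [536.9  26.5] [ 30.2 183.3] 77.0 dir -13.1 [531.8  23.9]
syr 1695 [537.   28.8] [ 33.5 185.3] 76.0 dir -13.0 [538.5  24.6]
cr 7196 [541.4  32.1] [195.1 300.9] 76.0 dir -42.1 [559.3   4.8]
cr 7168 [539.7  29.5] [195.6 302.4] 75.9 dir -12.9 [511.2  -7.1]
cr 14364 [540.1  30.8] [198.3 302.7] 75.9 dir -38.6 [555.2  -3.3]
```

View pics/top.png

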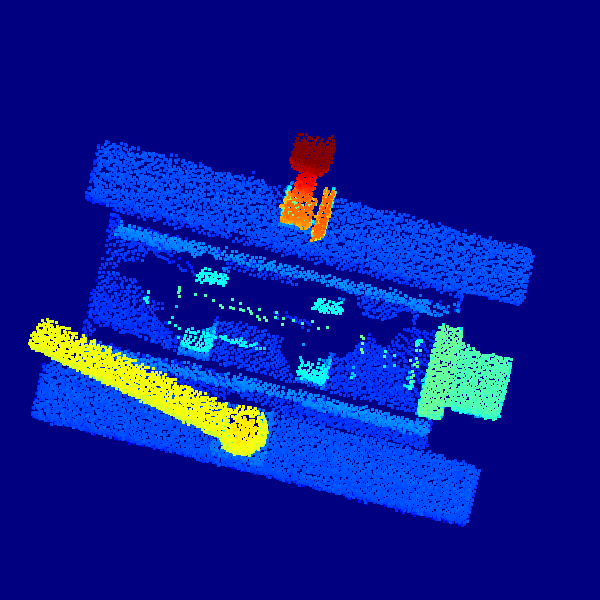

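```bash
cat >> h.py <<'E'
from scipy.spatial.transform import Rotation as Ro
O=np.array([.528,.031]);yaw=np.radians(-13.5)
C=np.array([[np.cos(yaw),-np.sin(yaw)],[np.sin(yaw),np.cos(yaw)]])
def shifts(T,mm=True):
    o=observe();R=Ro.from_quat(o['tool_rot']).as_matrix();p=np.array(o['ee_pos'])
    print('tcp cradle mm',np.round(np.r_[C.T@(p[:2]-O),p[2]]*1000,1),'q',np.round(o['qpos'],2))
    for t in T:
        t=np.array(t)/1000; w=np.r_[O+C@t[:2],t[2]]
        print(np.round(100*R.T@(w-p),1), 'reach',round(np.hypot(*w[:2]),3))
E
python3 - <<'E'
from h import *
d=np.load('pts.npz')
P=d['strap'];Q=(P[:,:2]-O)@C*1000
v=cv2.fitLine(Q[np.hypot(Q[:,0],Q[:,1]+70)>25].astype(np.float32),cv2.DIST_HUBER,0,.01,.01).ravel();print('strap line',v,'q',np.arctan2(abs(v[0]),abs(v[1])), 'extent',Q.min(0),Q.max(0))
N=Q[(np.hypot(Q[:,0],Q[:,1]+70)<25)];print('pivot c',cv2.minEnclosingCircle(N.astype(np.float32)))
L=d['lever'];L=np.c_[(L[:,:2]-O)@C,L[:,2]]*1000
for z in range(100,190,10):
    m=L[(L[:,2]>z)&(L[:,2]<=z+10)]; 
    if len(m): print(z,np.round(np.median(m,0)),len(m))
shifts([(-20,130,231),(-40,-60,231),(-75,-105,231),(-75,-105,78)])
E
```

```text
strap line [  0.9774003   -0.21139689 -87.13432    -52.855865  ] q 1.3577925 extent [-152.20756224  -86.16299055] [ 15.43909199 -28.91965496]
pivot c ((-4.617714881896973, -69.02532958984375), 20.65036392211914)
100 [  1.  74. 107.] 55
110 [  1.  82. 116.] 162
120 [  2.  97. 125.] 70
130 [  2. 103. 135.] 68
140 [  2. 110. 146.] 99
150 [  2. 116. 155.] 140
160 [  2. 123. 165.] 135
170 [  2. 128. 171.] 37
tcp cradle mm [-432.6  517.6  231.3] q [-1.33  0.48  0.02  1.56 -0.01  1.11 -0.08]
[-45.2 -34.    0. ] reach 0.563
[-45.3 -53.1   0. ] reach 0.475
[-42.3 -58.    0. ] reach 0.434
[-42.3 -58.   15.3] reach 0.434
```

Emit:
{"op": "arm_command", "data": {
  "plan": [
    [[-5,-4,0],0],
    [[-10,-8,0],0],
    [[-15,-12,0],0],
    [[-20,-16,0],0],
    [[-25,-20,0],0],
    [[-30,-24,0],0],
    [[-35,-28,0],0],
    [[-40,-32,0],0]
  ],
  "fingers": 0
}}

```text
clock: 2.4
ee_pos: [0.491, 0.2077, 0.2317]
tool_rot: [0.171, 0.985, 0.0, 0.0]
contact_force: [1.3, 0.9, -0.1]
finger_gap: 0.002
gripper_force: 0.0
```

```bash
python3 -c "
from h import *
shifts([(-40,-60,231),(-75,-105,231),(-75,-105,78)])"
```

```text
tcp cradle mm [-77.3 163.2 231.7] q [-0.7   0.24  0.22  1.91 -0.06  1.    0.77]
[ -6.1 -21.8   0.1] reach 0.475
[ -3.1 -26.6   0.1] reach 0.434
[ -3.1 -26.6  15.4] reach 0.434
```

Emit:
{"op": "arm_command", "data": {
  "plan": [
    [[-2.5,-5.5,0],0],
    [[-4,-11,0],0],
    [[-4.5,-16,0],0],
    [[-4,-21,0],0],
    [[-2.5,-26,0],0],
    [[-2.5,-26,4],0],
    [[-2.5,-26,8],0],
    [[-2.5,-26,12],0]
  ]
}}

```text
clock: 3.4
ee_pos: [0.4262, -0.0438, 0.1107]
tool_rot: [0.172, 0.985, 0.0, 0.001]
contact_force: [1.2, 0.5, -0.1]
finger_gap: 0.001
gripper_force: 0.0
```

Emit:
{"op": "arm_command", "data": {
  "plan": [
    [[0,0,1.5],0],
    [[0,0,3],0],
    [[0,0,3.3],0],
    [[0,0,3.3],0],
    [[0,0,3.3],0]
  ]
}}

```text
clock: 4.03
ee_pos: [0.4262, -0.0438, 0.0789]
tool_rot: [0.172, 0.985, 0.0, 0.001]
contact_force: [0.4, -0.4, 0.4]
finger_gap: -0.002
gripper_force: 0.0
```

```bash
python3 -c "
from h import *
T=[]
for q in np.arange(1.5,-.16,-.15):
    # finger centre at radius 68, offset 24 behind centre line
    r=np.array([-np.sin(q),np.cos(q)]);n=np.array([-np.cos(q),-np.sin(q)])
    T.append(tuple(np.array([0,-70])+68*r+24*n)+(78,)); print(round(q,2),end=' ')
shifts(T)
s=imaging.snapshot('scene');cv2.imwrite('pics/s2.png',cv2.resize(s['color'][100:320,90:390],None,fx=2.5,fy=2.5))"
```

```text
1.5 1.35 1.2 1.05 0.9 0.75 0.6 0.45 0.3 0.15 0.0 -0.15 tcp cradle mm [-81.6 -96.5  78.9] q [-0.32  0.32  0.33  2.27 -0.19  0.57  1.38]
[-1.1  0.9  0.1] reach 0.441
[-0.8  1.9  0.1] reach 0.441
[-0.6  3.   0.1] reach 0.442
[-0.6  4.   0.1] reach 0.446
[-0.8  5.1  0.1] reach 0.451
[-1.1  6.1  0.1] reach 0.457
[-1.6  7.1  0.1] reach 0.465
[-2.2  8.   0.1] reach 0.474
[-2.9  8.8  0.1] reach 0.484
[-3.8  9.5  0.1] reach 0.495
[-4.7 10.   0.1] reach 0.505
[-5.7 10.4  0.1] reach 0.516
```

View pics/s2.png

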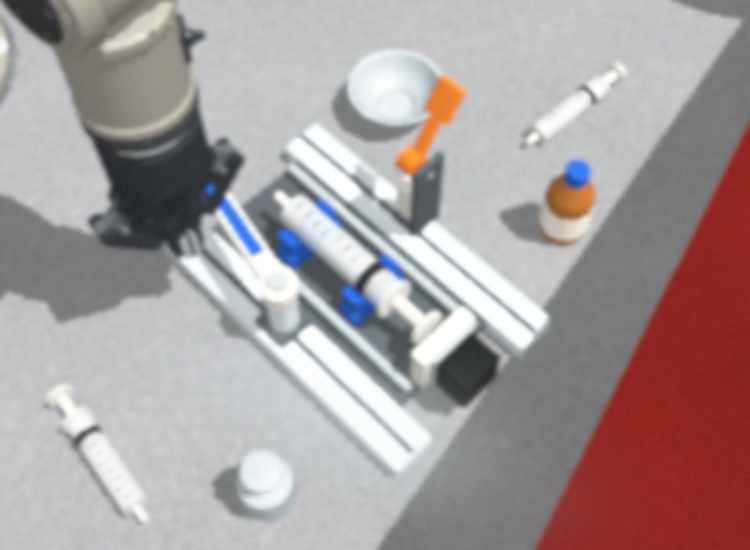

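Emit:
{"op": "arm_command", "data": {
  "plan": [
    [[-0.8,1,0],0],
    [[-0.8,2,0],0],
    [[-0.6,3,0],0],
    [[-0.6,4,0],0],
    [[-0.8,5,0],0],
    [[-1.1,6,0],0],
    [[-1.6,7,0],0],
    [[-1.6,7,0],0]
  ]
}}

```text
clock: 5.08
ee_pos: [0.4653, 0.018, 0.0783]
tool_rot: [0.171, 0.985, 0.0, 0.0]
contact_force: [-0.8, -0.5, 0.1]
finger_gap: 0.002
gripper_force: 0.0
```

```bash
cat > t.py <<'E'
from h import *
T=[]
for q in [.45,.3,.15,.05,0,-.05,-.1,-.15]:
    r=np.array([-np.sin(q),np.cos(q)]);n=np.array([-np.cos(q),-np.sin(q)])
    T.append(tuple(np.array([0,-70])+68*r+22*n)+(78,)); print(round(q,2),end=' ')
shifts(T)
s=imaging.snapshot('side')
P=cloud(s,nets.trace('side','strap')[0]['pixels'])
Q=(P[(P[:,2]>.084)&(P[:,2]<.1)][:,:2]-O)@C*1000
Q=Q[np.hypot(Q[:,0],Q[:,1]+70)>25];v=cv2.fitLine(Q.astype(np.float32),cv2.DIST_HUBER,0,.01,.01).ravel();print('line',v,np.arctan(-v[0]/v[1]))
E
python3 t.py
```

```text
0.45 0.3 0.15 0.05 0 -0.05 -0.1 -0.15 tcp cradle mm [-57.9 -27.3  78.3] q [-0.43  0.38  0.31  2.19 -0.2   0.6   1.25]
[-0.8  1.   0. ] reach 0.476
[-1.5  1.8  0. ] reach 0.486
[-2.4  2.4  0. ] reach 0.497
[-3.   2.8  0. ] reach 0.504
[-3.3  2.9  0. ] reach 0.507
[-3.6  3.   0. ] reach 0.511
[-4.   3.2  0. ] reach 0.514
[-4.3  3.3  0. ] reach 0.518
line [  0.55664444  -0.8307508  -54.754986     2.5964832 ] 0.59034115
```

Emit:
{"op": "arm_command", "data": {
  "plan": [
    [[-0.8,1,0],0],
    [[-1.5,1.8,0],0],
    [[-2.4,2.4,0],0],
    [[-3,2.8,0],0],
    [[-3.4,2.9,0],0],
    [[-3.8,3,0],0],
    [[-4.1,3,0],0],
    [[-4.1,3,0],0]
  ]
}}

```text
clock: 6.18
ee_pos: [0.5072, 0.0332, 0.0773]
tool_rot: [0.171, 0.985, 0.0, -0.006]
contact_force: [-17.7, 5.0, 11.3]
finger_gap: 0.002
gripper_force: 9.1
```

```bash
python3 t.py
```

```text
0.45 0.3 0.15 0.05 0 -0.05 -0.1 -0.15 tcp cradle mm [-20.8  -2.7  77.3] q [-0.43  0.44  0.3   2.09 -0.22  0.66  1.25]
[ 2.7 -1.9 -0. ] reach 0.476
[ 1.9 -1.1 -0. ] reach 0.486
[ 1.1 -0.5 -0.1] reach 0.497
[ 0.5 -0.1 -0.1] reach 0.504
[ 0.1  0.1 -0.1] reach 0.507
[-0.2  0.2 -0.1] reach 0.511
[-0.5  0.3 -0.1] reach 0.514
[-0.9  0.4 -0.1] reach 0.518
line [  0.07047964   0.99751323  -1.1366116  -25.097437  ] -0.07053811
```

Emit:
{"op": "arm_command", "data": {
  "plan": [
    [[0.8,0,0],0],
    [[2,0,0],0],
    [[2,0,-5],0],
    [[2,0,-10],0],
    [[2,0,-14],0],
    [[2,0,-14],0]
  ]
}}

```text
clock: 7.02
ee_pos: [0.4969, 0.0383, 0.2218]
tool_rot: [0.172, 0.985, 0.002, 0.004]
contact_force: [-0.4, -0.2, -0.3]
finger_gap: -0.004
gripper_force: 0.0
```

```bash
cat > t2.py <<'E'
from h import *
T=[(1,65,220),(1,65,150)]
for th in np.arange(.5,1.66,.1):
    T.append((1,85+60*np.sin(th)-4.5*np.cos(th)-13,104+60*np.cos(th)+4.5*np.sin(th)))
shifts(T)
s=imaging.snapshot('scene');cv2.imwrite('pics/s3.png',cv2.resize(s['color'][100:320,90:390],None,fx=2.5,fy=2.5))
for c in('scene','side'):
    s=imaging.snapshot(c)
    P=cloud(s,nets.trace(c,'strap')[0]['pixels'])
    Q=(P[(P[:,2]>.084)&(P[:,2]<.1)][:,:2]-O)@C*1000
    for y in range(-40,90,20):
        m=Q[abs(Q[:,1]-y)<10]
        if len(m):print(y,np.round(np.percentile(m[:,0],[5,50,95]),1),end=';')
    print()
E
python3 t2.py
```

```text
tcp cradle mm [-3.200e+01 -2.000e-01  2.218e+02] q [-0.54  0.19  0.38  2.01 -0.09  0.95  1.12]
[-2.6  6.8  0.2] reach 0.552
[-2.5  6.8  7.2] reach 0.552
[-2.2 10.   6.4] reach 0.566
[-2.1 10.5  6.6] reach 0.568
[-2.1 11.   7. ] reach 0.57
[-2.  11.5  7.3] reach 0.572
[-2.  11.9  7.8] reach 0.574
[-1.9 12.3  8.2] reach 0.576
[-1.9 12.6  8.7] reach 0.578
[-1.8 12.9  9.3] reach 0.579
[-1.8 13.1  9.8] reach 0.58
[-1.8 13.3 10.4] reach 0.581
[-1.8 13.4 11. ] reach 0.582
[-1.8 13.4 11.6] reach 0.582
-40 [-8.3  2.   9.5];-20 [-7.6  2.5  9.9];0 [-7.9  2.5  9.7];20 [-7.5  2.8  9.9];40 [-6.6  3.4 10.6];60 [-7.5  2.  10.5];80 [-7.1  2.6 10.5];
-40 [-9.6 -1.8  8. ];-20 [-9.1 -2.2  8.1];0 [-9.1 -1.2  8.7];20 [-9.3 -1.3  9.1];40 [-8.7 -1.3  8.6];60 [-8.7 -1.8  7.8];80 [-8.3 -1.6  7. ];
```

View pics/s3.png

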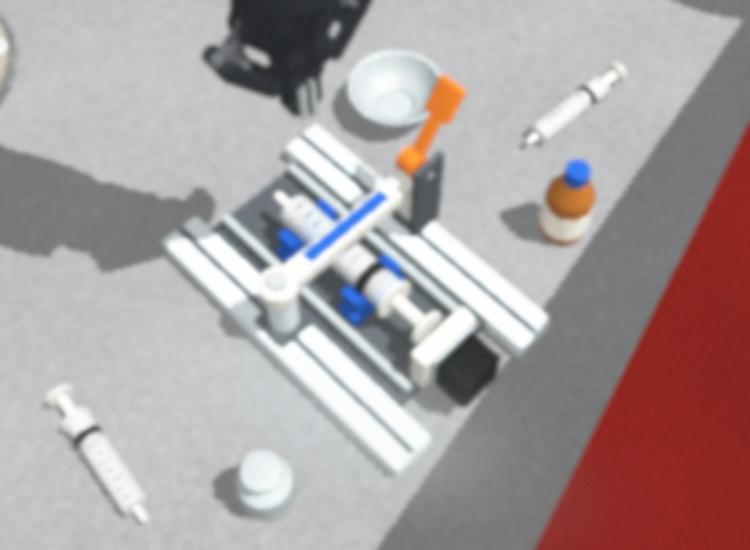

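The strap lies straight across the barrel, from the pivot at (280,280) to the cheek at (400,185). The lever is still up at (430,110), and the syringe hasn't moved. Next I'll push the lever.

Emit:
{"op": "arm_command", "data": {
  "plan": [
    [[-1.3,3.4,0],0],
    [[-2.6,6.6,0.2],0],
    [[-2.6,6.6,4],0],
    [[-2.5,6.8,6.5],0],
    [[-2.4,8,6.6],0],
    [[-2.3,9,6.6],0],
    [[-2.2,10,6.6],0],
    [[-2.2,10,6.6],0]
  ]
}}

```text
clock: 8.28
ee_pos: [0.5494, 0.126, 0.1531]
tool_rot: [0.171, 0.985, 0.001, 0.001]
contact_force: [0.5, 0.1, -0.3]
finger_gap: -0.003
gripper_force: 0.0
```

```bash
sed -i '/^s=imaging/,$d' t2.py; python3 t2.py
```

```text
tcp cradle mm [ -1.3  97.4 153.1] q [-0.59  0.4   0.33  1.92 -0.17  0.85  1.05]
[-0.6 -3.2 -6.7] reach 0.552
[-0.6 -3.2  0.3] reach 0.552
[-0.2 -0.  -0.6] reach 0.566
[-0.2  0.5 -0.3] reach 0.568
[-0.1  1.   0. ] reach 0.57
[-0.1  1.5  0.4] reach 0.572
[-0.   1.9  0.8] reach 0.574
[0.  2.3 1.3] reach 0.576
[0.  2.6 1.8] reach 0.578
[0.1 2.9 2.3] reach 0.579
[0.1 3.1 2.9] reach 0.58
[0.1 3.3 3.5] reach 0.581
[0.1 3.4 4. ] reach 0.582
[0.1 3.5 4.6] reach 0.582
```

Emit:
{"op": "arm_command", "data": {
  "plan": [
    [[-0.1,1,0],0],
    [[-0.1,1.6,0.4],0],
    [[0,2,0.8],0],
    [[0,2.4,1.3],0],
    [[0,2.8,1.8],0],
    [[0,3.1,2.3],0],
    [[0,3.3,2.9],0],
    [[0,3.5,3.5],0]
  ]
}}

```text
clock: 9.28
ee_pos: [0.561, 0.1588, 0.1176]
tool_rot: [0.171, 0.985, 0.001, 0.0]
contact_force: [-2.3, 1.5, 5.5]
finger_gap: 0.003
gripper_force: 2.6
```

Emit:
{"op": "arm_command", "data": {
  "plan": [
    [[0,0.2,0.5],0],
    [[0,0.4,0.9],0],
    [[0,0.5,1.2],0],
    [[0,0.5,1.2],0]
  ]
}}

```text
clock: 9.78
ee_pos: [0.5618, 0.1608, 0.1076]
tool_rot: [0.172, 0.985, -0.0, -0.001]
contact_force: [-12.3, -5.6, 29.1]
finger_gap: 0.0
gripper_force: 14.8
```

```bash
python3 t2.py | head -1
```

```text
tcp cradle mm [  2.6 134.1 107.6] q [-0.62  0.49  0.3   1.9  -0.2   0.78  1.02]
```

Emit:
{"op": "arm_command", "data": {
  "plan": [
    [[0,0,-2],0],
    [[0,0,-6],0],
    [[0,0,-12],0],
    [[3,0,-12],0],
    [[9,0,-12],0],
    [[14,0,-12],0],
    [[14,0,-12],0]
  ]
}}

```text
clock: 10.65
ee_pos: [0.4274, 0.2111, 0.2248]
tool_rot: [0.169, 0.986, 0.0, -0.001]
contact_force: [1.4, 0.6, 0.6]
finger_gap: -0.004
gripper_force: 0.0
```

Run:
```python
from h import *
for c in("scene","side"):
    s=imaging.snapshot(c)
    if c=='side': cv2.imwrite('pics/f.png',cv2.resize(s['color'][130:330,110:350],None,fx=3,fy=3))
    for l in ("strap","lever","syringe","weight","bottle","bowl"):
        for x in nets.trace(c,l)[:2]:
            P=cloud(s,x['pixels']);print(c,l,round(x['confidence'],2),np.round(np.median(P,0),3))
            if l=='lever':
                L=np.c_[(P[:,:2]-O)@C,P[:,2]]*1000
                for y in range(90,170,10):
                    m=L[(abs(L[:,1]-y)<5)&(L[:,2]>80)]
                    if len(m):print(y,np.round(np.median(m[:,2]),1),end=';')
                print()
    P=cloud(s,nets.trace(c,'strap')[0]['pixels'])
    Q=(P[(P[:,2]>.084)&(P[:,2]<.1)][:,:2]-O)@C*1000
    print([(y,round(float(np.median(Q[abs(Q[:,1]-y)<10][:,0])),1)) for y in(-30,0,30,60)])
```

```text
scene strap 0.86 [0.529 0.018 0.091]
scene lever 0.54 [0.559 0.156 0.11 ]
90 118.4;100 108.6;110 109.3;120 108.9;130 109.4;140 110.1;150 109.8;160 109.5;
scene syringe 0.91 [ 0.447 -0.206  0.021]
scene syringe 0.79 [0.624 0.317 0.021]
scene weight 0.82 [ 0.586 -0.166  0.045]
scene bottle 0.91 [0.674 0.175 0.06 ]
scene bowl 0.84 [0.459 0.242 0.019]
[(-30, 2.8), (0, 2.7), (30, 3.4), (60, 3.3)]
side strap 0.56 [0.522 0.013 0.089]
side lever 0.59 [0.554 0.154 0.108]
90 115.9;100 108.2;110 107.5;120 107.5;130 106.9;140 107.6;150 108.3;160 107.5;
side syringe 0.9 [ 0.44  -0.209  0.019]
side syringe 0.85 [0.618 0.311 0.019]
side weight 0.57 [ 0.569 -0.17   0.04 ]
side weight 0.24 [0.518 0.002 0.02 ]
side bottle 0.61 [0.662 0.175 0.05 ]
side bottle 0.27 [0.554 0.151 0.108]
side bowl 0.7 [0.472 0.243 0.019]
[(-30, -1.1), (0, -1.3), (30, -1.4), (60, -0.3)]
```

View pics/f.png

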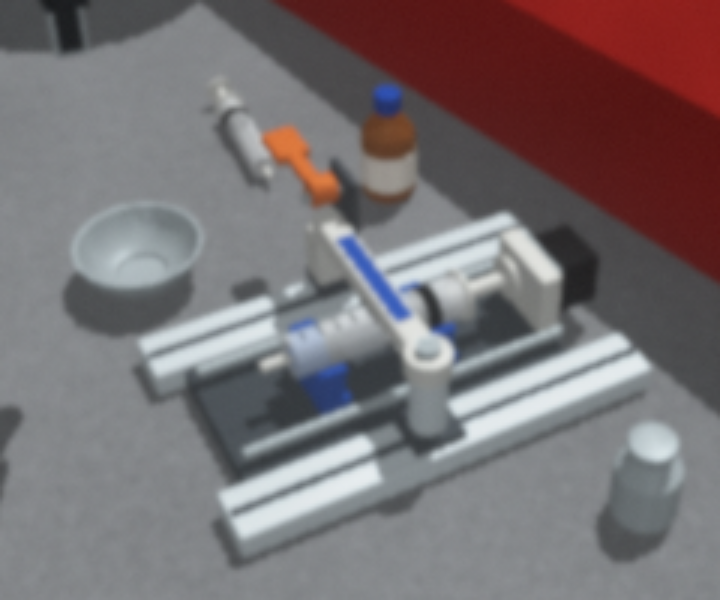

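The strap is home, running from (430,345) to (330,225). The lever (300,160) is level at z of about 108 to 109 mm along its length. The syringe sits in its supports, and the weight, bottle and bowl have not moved.

```bash
python3 -c "
from h import *
print(ctrl.job_done())"
```

```text
the job is handed in; nothing more can be done
None
```

I closed the strap fully against its stop, pushed the cam lever down level, and handed the job in at about 11 s; in the last pictures the syringe was in its cradle and the weight, bottle and bowl had not moved, but the hand-in returned no verdict.

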